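# Clear the file off the sloping bin and hold its lid level

## Task

Someone has left the file lying on the sloping lid of the small plywood bin: stand it in the steel file pot, blade down and handle up, and let go of it. Only then raise the lid by its tab until the lid is level, and keep holding it there so that I can reach in; the lid falls shut if released, so finish while still holding it level. Leave the other things on the bench where they are.

Things in the scene. Friction and masses are not known exactly. Their poses are not given: they have to be found in the camera images.
- file_handle (a point): Grip point on the middle line of the hand file's wooden handle (a bar 93 mm long, 24 wide, 23 thick), 62 mm from its butt, 162 mm from the blade's tip. File: 225 mm, 60 g. Axes: x to the tip, y across, z its upper side. At first it lies along the lid's slope on a 16 mm wide rail, tip lowest and towards the robot, handle 16 mm clear of the lid board; it lifts straight up off the rail.
- file_tip (a point): Tip of the file's narrow steel blade (10 mm wide, 9 mm thick), in the middle of its thickness, which is 7 mm below the handle's middle line along the file's z. Same axes as file_handle. At the start it lies between small wooden cheeks, above a stop, and points 40 degrees down.
- pot: Steel file pot, an open round cup fixed upright to the bench: 95 mm high, 54 mm outer and 48 mm inner diameter, inner floor 10 mm above the bench, foot 76 mm across. Origin: centre of its underside on the bench. Empty at the start; a file put in it tip first leans a little on the rim.
- lid_tab (a point): Grip point of the lid's tab, a dark steel fin square to the lid near its low front edge: 12 mm thick (along y), 32 mm long, 60 mm tall with a round end; the point is 38 mm above the lid board, 22 mm below the fin's end. The axes move with the lid: -x from the hinge down to the front edge (robot's side), y along the hinge, z out of the upper face.
- lid_hinge (a point): Middle of the lid's hinge axis, on top of the bin's back wall, 189 mm above the bench; the axis is y, axes as for lid_tab. In these axes lid_tab is at x -184, y -45, z +46 mm. The lid board is 222 mm long, 208 mm wide, 8 mm thick. The file's rail lies 95 mm to the +y side of the tab.
- lid (a joint): Opening of the lid, rad: 0 = shut (sloping 40 degrees down towards the robot), 0.70 = level, 1.35 = its stop. A loose hinge with no stay or spring: the lid (about 300 g) falls shut under its own weight; lifting it at the tab takes about 2 N.
- bin: Plywood bin fixed to the bench, 165 mm deep (x), 200 mm wide (y), front wall 50 mm and back wall 189 mm high, with a sloping lid. Origin: centre of its underside; its low front faces -x of its own axes, about towards the robot.
- jar_mid (a point): Loose small white lidded jar, 48 mm across, 50 mm high, point half-way up. Not to be disturbed.
- block_mid (a point): Loose square steel block, 64 x 64 x 19 mm, point at its centre. Not to be disturbed.
Things that resemble listed ones, but are neither listed nor needed, are in the scene too. Leave any blue or pink look-alike of the pot alone.

How it is judged:
On the way:
1. the file stands in the pot, blade down, and has been let go, with the lid still shut (horizontal distance between file_tip and pot below 0.026 m and height (world z) of file_tip below 0.045 m and height (world z) of file_handle above 0.14 m and contact force between the fingers and file below 0.1 N and value of joint lid below 0.1 rad), for 0.2 s.
At the end, for the whole second after the job is handed in: The file stands in the pot (tip inside the pot's bore and no higher than 45 mm above the bench, grip point above 140 mm), untouched by the fingers and at rest; the lid is at rest within 0.13 rad (about 7 degrees) of level, held by the fingers (at least 0.5 N of contact) and not propped by the file (horizontal distance between file_tip and pot below 0.026 m and height (world z) of file_tip below 0.045 m and height (world z) of file_handle above 0.14 m and contact force between the fingers and file below 0.1 N and linear speed of file below 0.05 m/s and value of joint lid between 0.57 and 0.83 rad and velocity of joint lid between -0.05 and 0.05 rad/s and contact force between the fingers and lid above 0.5 N and contact force between file and lid below 0.05 N); the arm keeps its last pose, push and grip.
It fails at once if the lid is raised (more than 0.15 rad) while the file is not standing in the pot (value of joint lid above 0.15 rad and not (horizontal distance between file_tip and pot below 0.026 m and height (world z) of file_tip below 0.045 m and height (world z) of file_handle above 0.14 m)).
It fails at once if the jar is pushed away (more than 30 mm) (distance of jar_mid from where it was at the start of the episode above 0.03 m).
It fails at once if the steel block is pushed away (more than 30 mm) (distance of block_mid from where it was at the start of the episode above 0.03 m).
It also fails if it takes over 58 s, if anything falls off the work surface, if the arm or the gripper's body presses on something with over 40 N, if the wrist force passes 120 N, or if a joint passes its speed limit or range.

## Robot

A 6-joint arm with a two-finger parallel gripper is mounted at the origin on the work surface; the furniture and walls round the work are solid. World frame = base frame: x ahead of the robot, y to its left, z up, the work surface at z = 0. Lengths are in m, angles in rad, forces in N, time in s.
With the tool pointing down it reaches from about 0.25 to 0.775 m from the base axis. Payload 4 kg.
Tool frame: the origin (TCP) lies at the very end of the fingers, on their centre line; the grasp point (between the pads) lies 19 mm behind it; z points along the fingers, y is the line along which they close (so a half turn about z gives the same grasp; the last joint's range is limited). The gripper opens to 94 mm and grips with 3 to 60 N. Pads are 16 mm wide; open, the fingers measure 119 mm over their backs; the gripper's body (75 mm by 177 mm) begins 78 mm behind the grasp point.
Start: joints at [-0.103, 0.087, 1.371, -0, 1.684, -0.103], TCP at [0.55, -0, 0.181] pointing down, gripper open.
Joint ranges: [-3.1, 3.1], [-0.76, 2.03], [0.27, 2.55], [-1.08, 4.22], [0.17, 2.65], [-2.57, 2.57]. Speed limits (rad/s): [2.79, 2.79, 3.14, 3.14, 3.14, 3.14].

## Interface

Orientations are given as [roll, pitch, yaw] about the fixed x, y, z axes, in that order (R = Rz(yaw) Ry(pitch) Rx(roll)).
In Python, from bench import robot, vision gives the robot as it stands.
- The arm moves only by the shell command python3 -m crank 'ROWS'. ROWS is JSON, a list of rows, each a list of 3 entries, a list of its own where there are three numbers: the closure, from 0 (fully open) to 1 (shut), then the shift along the tool's x, y, z in m, then the turn, a rotation vector about the tool's x, y, z in degrees. A call has 1 to 8 rows; each row shifts and turns the commanded pose from where the row before left it, along the tool's axes as they then stand; what a row does not reach is not made up. A row lasts 1/10 s, in which the tool goes at most 50 mm and 8.59 degrees, less where a joint would pass 70% of its speed; a pose out of reach is approached as far as the arm can. A call with a gripper value outside its range is refused whole. The fingers move at their own pace and stop on an object; the grip force is fixed at half the most. Time passes only in rows, so rows that do not move let the fingers close. It gives the time, the measured TCP pose, the force, the opening and the grip force at its end, in the units of the state.
- robot.get_obs(): the state, without advancing time (a new reading comes with each control period).
- vision.snapshot(name): name is "scene" or "side" or "wrist"; returns a dict with "color" (420x560x3 uint8, red, green, blue), "z_map" (420x560 float32, m along the optical axis (not along the pixel's ray), 0 where there is no reading), "fx", "fy", "cx", "cy" (pixels), "R" (3x3) and "t" (3): a world point X has camera coordinates R X + t. Camera axes: x right, y down, z forward; pixel columns grow to the right and rows downward; lengths in m; the calibration is good to about 2 mm. A picture is of the moment at which its call begins.
- robot.close_job(): hands the job in; it is judged then, once.
The state is a dict: "time": time; "joint_positions": joint angles; "qvel": joint speeds; "joint_torque": joint torques, N m; "tool_pos": TCP position; "ee_rot": TCP orientation; "wrist_force": force on the tool from outside, world axes, zero at the start; "wrist_torque": the same for the moment, N m; "width": finger opening in m; "finger_force": force on a finger pad.
Only numpy, scipy, OpenCV 4.12 (cv2) and the standard library are available. Lean on these libraries where they do the work, as an engineer would, in place of code of your own. Each camera call takes 0.05 s, during which the arm holds its last target. There are 200 camera calls.

## Working session

There is one attempt and no reset: what is moved stays moved. The work goes in short steps, Python scripts to look and compute and a shell command to move; the robot and the scene stay as the last step left them, time stands still between calls to the robot, and variables do not carry over. Pictures are saved under pics/ and viewed, at most 10 in all, crops included, and the job is handed in when it is done.

```bash
mkdir -p pics; ls
cat > h.py <<'E'
import numpy as np,cv2,pickle
from bench import robot,vision
def snap(n,f):
    s=vision.snapshot(n); cv2.imwrite(f'pics/{f}.png',s['color'][:,:,::-1]); pickle.dump(s,open(f'{f}.pkl','wb')); return s
def cloud(s):
    v,u=np.mgrid[:420,:560]; z=s['z_map']
    c=np.stack([(u-s['cx'])/s['fx']*z,(v-s['cy'])/s['fy']*z,z],-1)
    return (c-s['t'])@s['R']
def load(f): return pickle.load(open(f'{f}.pkl','rb'))
E
python3 - <<'E'
from h import *
print(robot.get_obs())
a=[snap(n,n+'0') for n in('scene','side','wrist')]
for s in a: print(s['fx'],-s['R'].T@s['t'],s['R'][2])
E
```

```text
pics
{'time': 0.0, 'joint_positions': array([-1.03085530e-01,  8.79628813e-02,  1.37224135e+00, -4.10404096e-05,
        1.68363380e+00, -1.03098028e-01]), 'qvel': array([-0.00088747, -0.00015705, -0.00088177,  0.00023703,  0.00131249,
       -0.00063638]), 'joint_torque': array([ 1.28542815e-03, -3.40182602e+01, -3.02423716e+01,  7.18220207e-02,
        3.29729996e-02, -1.13141955e-04]), 'tool_pos': array([5.49383612e-01, 5.17101357e-05, 1.79406517e-01]), 'ee_rot': array([-3.13935501e+00, -1.90509927e-04,  1.57080404e+00]), 'wrist_force': array([-0.32320008, -0.14972601, -0.15640042]), 'wrist_torque': array([-0.01859239,  0.03568173, -0.00186761]), 'finger_force': 0.0, 'width': 0.09397912764629655}
416.4181546493369 [-0.09350852 -0.86775242  0.69219967] [ 0.58239774  0.64631299 -0.49304401]
456.2389678052747 [0.12240533 0.92440929 0.84406589] [ 0.30990465 -0.79955508 -0.51446164]
314.13767626291286 [0.54922837 0.08452022 0.3828362 ] [-0.00236841 -0.28907658 -0.95730304]
```

View pics/scene0.png

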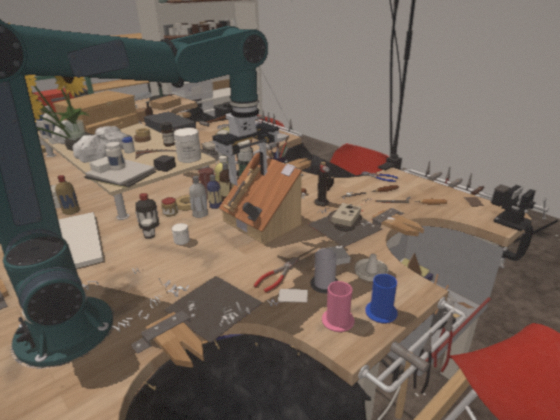

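View pics/side0.png

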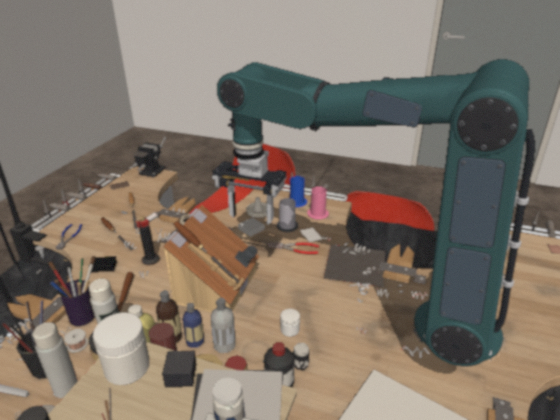

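The scene view shows the bin at (262,205), the tab at (253,212), the steel pot at (325,268), the pink and blue look-alikes at (339,305) and (382,297), and the jar at (180,234). In the side view the bin is at (210,255), the tab at (246,256), the pot at (288,214) and the jar at (290,322).

Run:
```python
from h import *
a=load('scene0')['color'][140:300,190:400,::-1]; b=load('side0')['color'][190:330,140:340,::-1]
a=cv2.resize(a,(400*210//210,int(160*400/210)),interpolation=3)
b=cv2.resize(b,(400,280),interpolation=3)
w=cv2.resize(load('wrist0')['color'][:,:,::-1],(373,280))
im=np.zeros((600,800,3),np.uint8); im[:a.shape[0],:400]=a; im[:280,400:]=b; im[310:590,:373]=w
cv2.imwrite('pics/m0.png',im)
for n,pts in (('scene0',[(325,250),(325,268),(253,212),(249,208),(180,228),(290,170),(345,215),(262,180)]),('side0',[(288,203),(288,214),(246,256),(290,315),(200,215),(215,240),(253,228)])):
    s=load(n);c=cloud(s)
    for u,v in pts: print(n,u,v,c[v,u].round(3),s['color'][v,u])
```

```text
scene0 325 250 [ 0.571 -0.278  0.089] [118 109 110]
scene0 325 268 [ 0.534 -0.313  0.07 ] [114 108 108]
scene0 253 212 [0.566 0.012 0.086] [58 53 53]
scene0 249 208 [0.552 0.012 0.105] [58 55 52]
scene0 180 228 [0.386 0.139 0.049] [215 205 193]
scene0 290 170 [ 0.703 -0.006  0.187] [189 177 180]
scene0 345 215 [ 0.79  -0.16   0.058] [164 148 130]
scene0 262 180 [0.651 0.068 0.145] [163 108  77]
side0 288 203 [ 0.557 -0.316  0.076] [110 105 107]
side0 288 214 [ 0.542 -0.274  0.061] [153 149 151]
side0 246 256 [0.56  0.02  0.092] [67 68 70]
side0 290 315 [0.387 0.147 0.048] [213 206 193]
side0 200 215 [0.702 0.002 0.183] [158 152 153]
side0 215 240 [0.643 0.034 0.135] [143  96  64]
side0 253 228 [ 0.642 -0.214  0.02 ] [104 101  95]
```

View pics/m0.png

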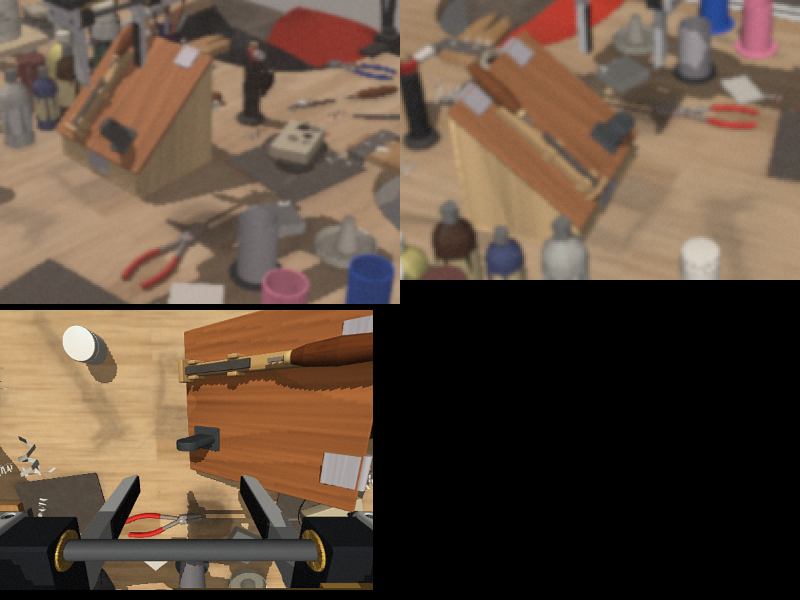

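The wrist mosaic shows the file on its rail (steel blade near mosaic px (215,367), brown handle on the right at (335,350)). The tab is at (200,440), the jar at top left, and the pot is partly hidden at the bottom.

```bash
cat > m.py <<'E'
from h import *
np.set_printoptions(suppress=True,precision=4)
rng=np.random.default_rng(0)
def plane(P,it=300,tol=.002):
    best=None
    for _ in range(it):
        a,b,c=P[rng.choice(len(P),3,replace=False)]; n=np.cross(b-a,c-a)
        l=np.linalg.norm(n)
        if l<1e-9: continue
        m=abs((P-a)@(n/l))<tol
        if best is None or m.sum()>best.sum(): best=m
    Q=P[best]; c=Q.mean(0); n=np.linalg.svd(Q-c,full_matrices=False)[2][2]; return c,n*np.sign(n[2]),best.sum()
for n in ('wrist0','scene0','side0'):
    s=load(n); C=cloud(s); valid=s['z_map']>0
    hsv=cv2.cvtColor(s['color'],cv2.COLOR_RGB2HSV)
    box=valid&(C[...,0]>.48)&(C[...,0]<.78)&(C[...,1]>-.14)&(C[...,1]<.2)&(C[...,2]>.04)&(C[...,2]<.26)
    wood=box&(hsv[...,0]<16)&(hsv[...,1]>110)
    c,nn,k=plane(C[wood]); print(n,'lid',c,nn,k,'slope',np.degrees(np.arccos(nn[2])),'yaw',np.degrees(np.arctan2(-nn[1],-nn[0])))
    d=(C-c)@nn
    xh=-np.array([nn[0],nn[1],0]); xh/=np.linalg.norm(xh)
    xl=np.cross(np.cross(nn,[0,0,1.]),nn); xl/=np.linalg.norm(xl); yl=np.cross(nn,xl)
    L=np.stack([(C-c)@xl,(C-c)@yl,d],-1)
    on=box&(abs(d)<.003); Q=L[on]; print(' board ext',np.percentile(Q[:,0],[.5,99.5]),np.percentile(Q[:,1],[.5,99.5]))
    dark=box&(hsv[...,2]<110)&(d>.012)&(d<.07)&(hsv[...,1]<90)
    lab=cv2.connectedComponentsWithStats(dark.astype(np.uint8))
    for i in range(1,lab[0]):
        if lab[2][i,4]>25:
            P=L[lab[1]==i]; print(' dark',lab[2][i],'L lo',P.min(0),'hi',P.max(0),'med world',np.median(C[lab[1]==i],0))
    han=box&(hsv[...,0]<16)&(hsv[...,1]>90)&(d>.02)&(d<.05)
    P=L[han]
    if len(P)>20: print(' handle',len(P),P.min(0),P.max(0),np.median(P,0),'world',np.median(C[han],0))
    # fit the middle line of things 6..45 mm above board on the +y half
    for lo,hi in ((-.2,.2),):
        m=box&(d>.006)&(d<.045)&(L[...,1]>np.median(Q[:,1])+.02)
        P=L[m]
        for x in np.arange(-.12,.14,.02):
            q=P[abs(P[:,0]-x)<.01]
            if len(q)>5: print('   x %.2f y %.4f..%.4f top %.4f n%d'%(x,*np.percentile(q[:,1],[3,97]),np.percentile(q[:,2],95),len(q)))
    np.savez(n+'_lid.npz',c=c,xl=xl,yl=yl,nn=nn)
E
python3 m.py
python3 - <<'E'
from h import *
for n in ('scene0','side0','wrist0'):
    s=load(n);C=cloud(s)
    m=(s['z_map']>0)&(abs(C[...,0]-.553)<.06)&(abs(C[...,1]+.298)<.06)&(C[...,2]>.075)&(C[...,2]<.11)
    P=C[m]; 
    if len(P)>10: print(n,len(P),P.min(0),P.max(0), cv2.minEnclosingCircle((P[:,:2]*1000).astype(np.float32)))
    A=np.c_[2*P[:,:2],np.ones(len(P))]
E
```

```text
wrist0 lid [0.6446 0.0649 0.1368] [-0.6433 -0.0276  0.7651] 57155 slope 40.080549070055056 yaw 2.4527834899505705
 board ext [-0.1288  0.0907] [-0.1035  0.0999]
 dark [ 278   72   98   25 1308] L lo [-0.1146  0.0432  0.0162] hi [-0.0195  0.0531  0.0263] med world [0.5838 0.1103 0.1178]
 dark [265 187  53  25 959] L lo [-0.1084 -0.0525  0.0122] hi [-0.0773 -0.0402  0.0606] med world [0.553  0.0178 0.1157]
 handle 4835 [-0.1228 -0.0408  0.0201] [0.0814 0.0603 0.0405] [0.0582 0.0472 0.0352] world [0.6641 0.113  0.2014]
   x -0.12 y 0.0337..0.0622 top 0.0266 n537
   x -0.10 y 0.0367..0.0594 top 0.0233 n554
   x -0.08 y 0.0403..0.0556 top 0.0232 n392
   x -0.06 y 0.0404..0.0555 top 0.0242 n448
   x -0.04 y 0.0366..0.0592 top 0.0249 n797
   x -0.02 y 0.0403..0.0555 top 0.0254 n718
   x 0.00 y 0.0403..0.0556 top 0.0262 n709
   x 0.02 y 0.0402..0.0544 top 0.0327 n767
   x 0.04 y 0.0388..0.0568 top 0.0367 n1365
   x 0.06 y 0.0377..0.0579 top 0.0385 n2024
   x 0.08 y 0.0384..0.0571 top 0.0383 n1163
scene0 lid [0.6261 0.0389 0.12  ] [-0.6443 -0.0338  0.764 ] 1622 slope 40.180624963524224 yaw 3.
[... 1642 characters left out ...]
60 n62
   x 0.02 y 0.0347..0.0498 top 0.0243 n59
   x 0.04 y 0.0386..0.0495 top 0.0322 n74
   x 0.06 y 0.0361..0.0506 top 0.0361 n89
   x 0.08 y 0.0367..0.0519 top 0.0390 n68
   x 0.10 y 0.0353..0.0516 top 0.0391 n64
   x 0.12 y 0.0368..0.0502 top 0.0382 n56
scene0 278 [ 0.52428657 -0.3247392   0.07509047] [ 0.57935603 -0.26952712  0.09647297] ((552.350341796875, -296.6040344238281), 28.711986541748047)
side0 160 [ 0.52415075 -0.32477919  0.07513191] [ 0.57696677 -0.26220508  0.09736174] ((553.334228515625, -293.8377380371094), 31.67836570739746)
wrist0 129 [ 0.53452006 -0.27653659  0.07518437] [ 0.57258179 -0.2666488   0.08255133] ((553.5509033203125, -276.432373046875), 19.031238555908203)
```

```bash
cat > t.py <<'E'
# usage: to(target grasp point, yaw, pitch-down deg from horizontal) -> remaining turn then shift, tool axes
from h import *
from scipy.spatial.transform import Rotation as Ro
np.set_printoptions(suppress=True,precision=4)
W=np.load('wrist0_lid.npz')
def L(x,y,d): return W['c']+x*W['xl']+y*W['yl']+d*W['nn']
YAW=np.degrees(np.arctan2(W['xl'][1],W['xl'][0]))
def Rt(yaw,down):   # tool z ahead and `down` deg below level, tool x ahead/up
    z=[np.cos(np.radians(down)),0,-np.sin(np.radians(down))]; x=[np.sin(np.radians(down)),0,np.cos(np.radians(down))]
    return Ro.from_euler('z',yaw,degrees=True).as_matrix()@np.stack([x,np.cross(z,x),z],1)
def to(g,yaw,down,q=True):
    o=robot.get_obs(); R0=Ro.from_euler('xyz',o['ee_rot']).as_matrix(); R1=Rt(yaw,down)
    tcp=np.array(g)+.019*R1[:,2]; dp=tcp-o['tool_pos']
    print('t',o['time'],'turn deg',Ro.from_matrix(R0.T@R1).as_rotvec(degrees=True),'| shift new axes mm',(R1.T@dp)*1e3,'old axes',(R0.T@dp)*1e3,'world',dp*1e3)
GF=L(.047,.048,.0275); TAB=L(-.093,-.0463,.038)
E
python3 - <<'E'
from t import *
print('file grip',GF,'tip',L(-.115,.048,.0205),'tab',TAB,'hinge',L(.091,0,-.008),YAW)
to(GF+[0,0,.1],YAW,90); print(robot.get_obs()['joint_positions'])
E
python3 -m crank '[[0,[0,0,-0.02],[0,0,8]],[0,[0,0,-0.02],[0,0,8]],[0,[0,0,-0.02],[0,0,8]],[0,[0,0,-0.02],[0,0,8]],[0,[0,0,-0.02],[0,0,8]],[0,[0,0,0],[0,0,8]],[0,[0,0,0],[0,0,8]],[0,[0,0,0],[0,0,8]]]'
python3 - <<'E'
from t import *
to(GF+[0,0,.1],YAW,90)
E
```

```text
file grip [0.6608 0.1137 0.1881] tip [0.5415 0.1086 0.0784] tab [0.5511 0.0146 0.106 ] hinge [0.7193 0.0681 0.1893] 2.4527834899505705
t 0.15 turn deg [-0.0815  0.0657 87.5476] | shift new axes mm [ 116.0312 -108.7819  -89.4049] old axes [113.6598 111.1228 -89.5722] world [111.2695 113.648   89.4049]
[-0.1031  0.0878  1.3719 -0.      1.6836 -0.1031]
time: 0.95
tool_pos: [0.55, -0.0, 0.2804]
ee_rot: [-3.141, 0.0, 0.448]
wrist_force: [0.3, 0.2, 0.5]
width: 0.0944
finger_force: 0.0
t 0.95 turn deg [-0.0048  0.0142 23.2183] | shift new axes mm [ 115.6156 -108.8331   11.3094] old axes [149.1603 -54.4374  11.2831] world [110.8521 113.6813 -11.3094]
```

```bash
python3 -m crank '[[0,[0,0,0],[0,0,7.75]],[0,[0,0,0],[0,0,7.75]],[0,[0,0,0],[0,0,7.72]],[0,[0.029,-0.027,0],[0,0,0]],[0,[0.029,-0.027,0],[0,0,0]],[0,[0.029,-0.027,0],[0,0,0]],[0,[0.0286,-0.0278,0],[0,0,0]],[0,[0,0,0.03],[0,0,0]]]'
python3 - <<'E'
from t import *
to(GF,YAW,90); print(robot.get_obs()['joint_positions']); snap('wrist','w1')
E
```

```text
time: 1.75
tool_pos: [0.6648, 0.1182, 0.2518]
ee_rot: [-3.14, -0.007, 0.053]
wrist_force: [0.1, -0.8, 1.0]
width: 0.0943
finger_force: 0.0
t 1.75 turn deg [-0.0995 -0.3997  0.5707] | shift new axes mm [-4.2064  4.3827 82.6685] old axes [-4.8271  4.4812 82.6293] world [ -4.015   -4.5587 -82.6685]
[0.0913 0.3727 0.8882 0.0015 1.8736 1.6098]
```

View pics/w1.png

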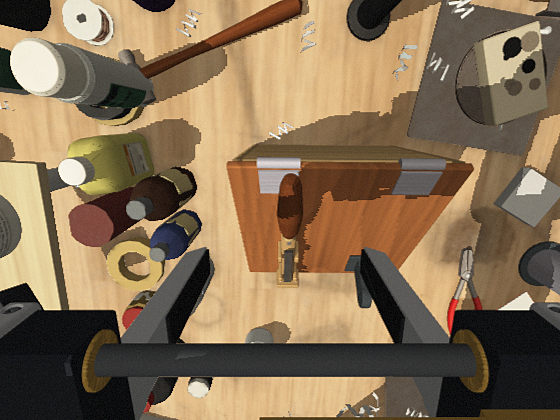

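The wrist view shows the handle at (290,205), midway between the open fingers at (205,260) and (365,260). The tab is at (360,280) and the steel block at (527,197), both clear.

```bash
python3 -m crank '[[0,[0,0,0.02],[0,0,0]],[0,[0,0,0.02],[0,0,0]],[0,[0,0,0],[0,0,0]],[0,[0,0,0],[0,0,0]]]'
python3 - <<'E'
from t import *
to(GF,YAW,90); s=snap('wrist','w2'); C=cloud(s); hsv=cv2.cvtColor(s['color'],cv2.COLOR_RGB2HSV)
d=(C-W['c'])@W['nn']; x=(C-W['c'])@W['xl']; y=(C-W['c'])@W['yl']
m=(s['z_map']>0)&(d>.025)&(d<.045)&(abs(y-.048)<.03)&(x>.0)&(x<.13)
for a in np.arange(0,.12,.01):
    k=m&(abs(x-a)<.005)
    if k.sum()>5: print(a,np.percentile(y[k],[3,97]),np.percentile(d[k],95),k.sum())
print('butt x',x[m].max())
E
```

```text
time: 2.2
tool_pos: [0.6597, 0.1139, 0.2106]
ee_rot: [3.141, 0.001, 0.048]
wrist_force: [0.2, 0.3, 0.4]
width: 0.094
finger_force: 0.0
t 2.2 turn deg [0.0085 0.0701 0.2999] | shift new axes mm [ 1.1135  0.2308 41.5276] old axes [ 1.1631  0.2306 41.5262] world [  1.1223  -0.183  -41.5276]
0.0 [0.0469 0.0504] 0.026088823387684347 12
0.01 [0.0469 0.0503] 0.02622412647369939 7
0.02 [0.043  0.0543] 0.031063163681551438 42
0.03 [0.043  0.0544] 0.0343134182872528 31
0.04 [0.0401 0.0572] 0.03574536539795533 95
0.05 [0.0398 0.0576] 0.036875909850025625 119
0.06 [0.0385 0.0589] 0.037915989303484374 184
0.07 [0.0383 0.0586] 0.03779500056889101 242
0.08 [0.0392 0.058 ] 0.03758883982341624 250
0.09 [0.0398 0.0572] 0.03726745197124494 256
0.1 [0.0407 0.0563] 0.03695578277636673 329
0.11 [0.0427 0.0547] 0.03520632688929104 358
butt x 0.11063702541681707
```

```bash
python3 -m crank '[[0,[0.001,0,0.02],[0,0,0.3]],[0,[0,0,0.0205],[0,0,0]],[0,[0,0,0],[0,0,0]],[1,[0,0,0],[0,0,0]],[1,[0,0,0],[0,0,0]],[1,[0,0,0],[0,0,0]],[1,[0,0,0],[0,0,0]],[1,[0,0,0],[0,0,0]]]'
python3 -m crank '[[1,[0,0,0],[0,0,0]],[1,[0,0,0],[0,0,0]],[1,[0,0,0],[0,0,0]],[1,[0,0,0],[0,0,0]]]'
```

```text
time: 3.05
tool_pos: [0.6615, 0.1143, 0.1708]
ee_rot: [-3.142, -0.001, 0.043]
wrist_force: [-0.0, 0.3, -0.1]
width: 0.0571
finger_force: 0.0
time: 3.45
tool_pos: [0.6612, 0.1143, 0.17]
ee_rot: [3.142, 0.0, 0.043]
wrist_force: [-0.2, -1.4, -0.7]
width: 0.0257
finger_force: 0.0
```

```bash
python3 -m crank '[[1,[0,0,0],[0,0,0]],[1,[0,0,0],[0,0,0]],[1,[0,0,0],[0,0,0]]]'
python3 -m crank '[[1,[0,0,-0.01],[0,0,0]],[1,[0,0,-0.02],[0,0,0]],[1,[0,0,-0.03],[0,0,0]],[1,[0,0,-0.04],[0,0,0]],[1,[0,0,-0.03],[0,0,0]],[1,[0,0,-0.02],[0,0,0]],[1,[0,0,0],[0,0,0]],[1,[0,0,0],[0,0,0]]]'
python3 - <<'E'
from t import *
snap('side','s3')
s=load('s3');cv2.imwrite('pics/s3c.png',cv2.resize(s['color'][150:330,120:340,::-1],(660,540),interpolation=3))
P=np.array([.5525,-.297,0]); 
yaw=np.degrees(np.arctan2(P[1],P[0])); print(yaw,robot.get_obs()['joint_positions'])
to(P+[0,0,.3],yaw,50)
E
```

```text
time: 3.75
tool_pos: [0.6612, 0.1143, 0.17]
ee_rot: [3.142, -0.0, 0.043]
wrist_force: [0.1, -0.2, 0.6]
width: 0.0187
finger_force: 28.6
time: 4.55
tool_pos: [0.6613, 0.1143, 0.3202]
ee_rot: [3.142, -0.001, 0.043]
wrist_force: [-0.2, 0.3, 0.2]
width: 0.0184
finger_force: 28.6
-28.260543866671764 [ 0.0868  0.4021  0.7152 -0.      2.0264  1.6143]
t 4.6 turn deg [-10.6902  39.1343  29.4857] | shift new axes mm [ 64.0031 413.6054  97.1   ] old axes [-115.5529  412.453    33.5303] world [ -97.6744 -417.0718  -33.2425]
```

View pics/s3c.png

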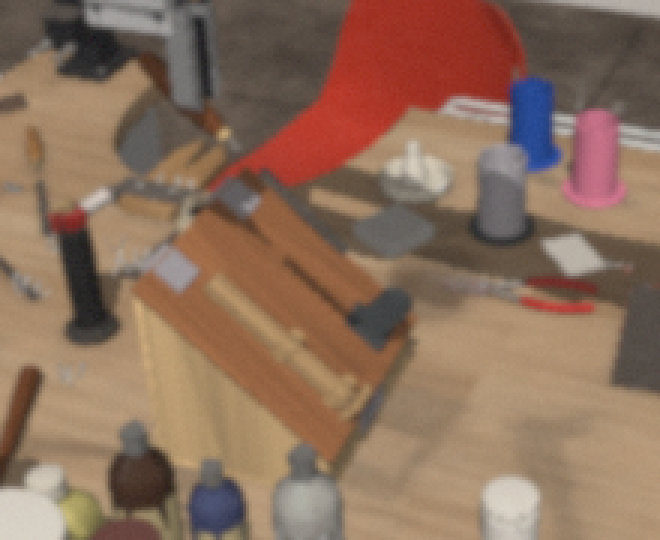

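The file is clear of the rail and held; the tip shows at crop px (240,150), and the pot at (500,195) is free. Now I'll carry it over.

```bash
python3 -m crank '[[1,[-0.005,0.02,0],[0,0,0]],[1,[-0.01,0.04,0],[0,0,0]],[1,[-0.0125,0.045,0],[0,0,0]],[1,[-0.0125,0.045,0],[0,0,0]],[1,[-0.0125,0.045,0],[0,0,0]],[1,[-0.0125,0.045,0],[0,0,0]],[1,[-0.0125,0.045,0],[0,0,0]],[1,[-0.0125,0.045,0],[0,0,0]]]'
python3 -m crank '[[1,[-0.0125,0.04,0],[0,0,0]],[1,[-0.0125,0.032,0],[0,0,0]],[1,[0,0.01,0],[0,0,0]],[1,[0,0,0],[-1.34,4.89,3.69]],[1,[0,0,0],[-1.34,4.89,3.69]],[1,[0,0,0],[-1.34,4.89,3.69]],[1,[0,0,0],[-1.34,4.89,3.69]]]'
python3 -m crank '[[1,[0,0,0],[-1.34,4.89,3.69]],[1,[0,0,0],[-1.34,4.89,3.69]],[1,[0,0,0],[-1.34,4.89,3.69]],[1,[0,0,0],[-1.34,4.89,3.69]],[1,[0,0,0],[0,0,0]],[1,[0,0,0],[0,0,0]]]'
python3 - <<'E'
from t import *
P=np.array([.5525,-.297,0]); yaw=np.degrees(np.arctan2(P[1],P[0]))
print(robot.get_obs()['joint_positions'])
to(P+[0,0,.3],yaw,50)
for n in('scene','side','wrist'): snap(n,n+'4')
a=load('scene4')['color'][150:330,240:430,::-1]; b=load('side4')['color'][80:260,200:390,::-1]; w=load('wrist4')['color'][:,:,::-1]
im=np.zeros((600,800,3),np.uint8); im[:360,:380]=cv2.resize(a,(380,360)); im[:360,400:780]=cv2.resize(b,(380,360)); im[360:,:320]=cv2.resize(w,(320,240))
cv2.imwrite('pics/m4.png',im)
E
```

```text
time: 5.4
tool_pos: [0.5833, -0.222, 0.3185]
ee_rot: [-3.141, 0.003, 0.042]
wrist_force: [0.8, 0.0, -1.1]
width: 0.019
finger_force: 28.6
time: 6.1
tool_pos: [0.5633, -0.3023, 0.3191]
ee_rot: [3.092, -0.352, -0.211]
wrist_force: [0.2, 0.9, 0.1]
width: 0.0187
finger_force: 28.7
time: 6.7
tool_pos: [0.5634, -0.3017, 0.3191]
ee_rot: [-3.141, -0.697, -0.493]
wrist_force: [0.2, -0.4, -0.4]
width: 0.0189
finger_force: 28.7
[-0.634  -0.2601  1.5919  0.101   1.1195  1.418 ]
t 6.7 turn deg [-0.0406  0.0509  0.0265] | shift new axes mm [-21.3547   1.0512  25.9949] old axes [-21.3321   1.0598  26.0131] world [ -0.189   -1.0919 -33.6398]
```

View pics/m4.png

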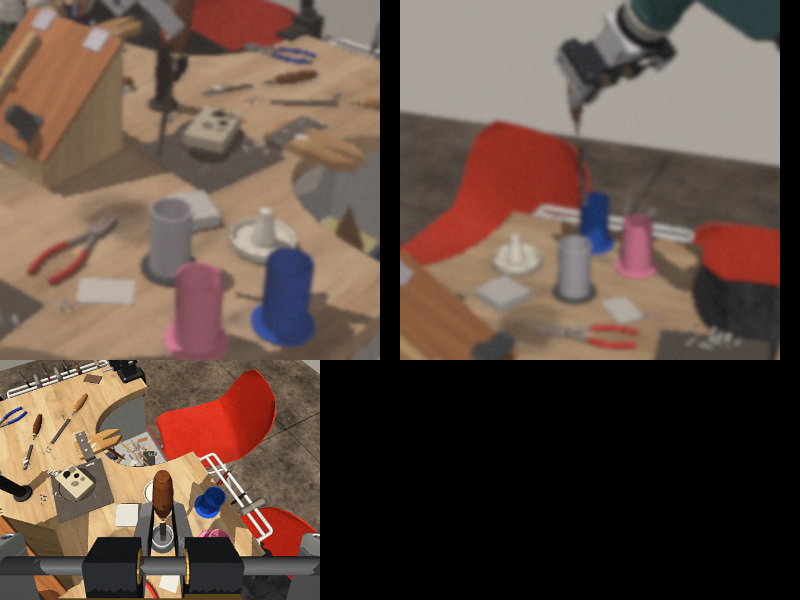

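The blade hangs vertically: its tip is at mosaic px (163,155) in the scene half and (583,195) in the side half. The pot mouth is below it at (170,207) and (573,240).

```bash
cat > tip.py <<'E'
from t import *
import sys
G=Rt(YAW,90)
def pred():
    o=robot.get_obs(); R=Ro.from_euler('xyz',o['ee_rot']).as_matrix(); g=o['tool_pos']-.019*R[:,2]
    return g,g+R@G.T@(L(-.115,.048,.0205)-GF), R@G.T@(-W['xl'])
if __name__=='__main__':
    g,t,d=pred(); print('grip',g,'pred tip',t,'dir',d)
    for n in ('scene','side'):
        f=n+sys.argv[1]; s=load(f);C=cloud(s)
        m=(s['z_map']>0)&(np.linalg.norm(C[...,:2]-t[:2],axis=-1)<.03)&(C[...,2]>.108)&(C[...,2]<.215)
        P=C[m]; print(n,len(P))
        if len(P)<8: continue
        print(' lowest',P[P[:,2].argmin()]); 
        for z in np.arange(.12,.21,.02):
            q=P[abs(P[:,2]-z)<.01]
            if len(q): print('  z%.2f'%z,q.mean(0),len(q),'pred axis',t[:2]+d[:2]*(z-t[2])/d[2])
E
python3 tip.py 4
python3 - <<'E'
from t import *
def ray(s,u,v):
    r=s['R'].T@[(u-s['cx'])/s['fx'],(v-s['cy'])/s['fy'],1]; return -s['R'].T@s['t'],r
A=[ray(load('scene4'),321.5,228),ray(load('side4'),291.5,177.5)]
M=np.c_[A[0][1],-A[1][1]]; k=np.linalg.lstsq(M,A[1][0]-A[0][0],rcond=None)[0]
print(A[0][0]+k[0]*A[0][1],A[1][0]+k[1]*A[1][1])
# pot rim circle fits from wrist/scene/side
from scipy.optimize import least_squares
for n in('scene','side','wrist'):
    for tag in '04':
        s=load(n+tag);C=cloud(s)
        m=(s['z_map']>0)&(np.linalg.norm(C[...,:2]-[.5525,-.297],axis=-1)<.034)&(C[...,2]>.03)&(C[...,2]<.1)
        P=C[m]
        # outer wall facing camera
        if len(P)<30: continue
        cam=-s['R'].T@s['t']; 
        f=lambda p:np.linalg.norm(P[:,:2]-p,axis=1)-.027
        r=least_squares(f,[.5525,-.297],loss='soft_l1',f_scale=.001); print(n,tag,len(P),r.x,abs(r.fun).mean())
E
```

```text
grip [ 0.5542 -0.2973  0.3362] pred tip [ 0.5361 -0.2875  0.1754] dir [-0.1491  0.0804 -0.9855]
scene 50
 lowest [ 0.5351 -0.2816  0.1714]
  z0.18 [ 0.5321 -0.2891  0.182 ] 21 pred axis [ 0.5368 -0.2879]
  z0.20 [ 0.5351 -0.2893  0.1998] 23 pred axis [ 0.5398 -0.2895]
side 39
 lowest [ 0.5336 -0.2861  0.1742]
  z0.18 [ 0.5338 -0.2864  0.1823] 15 pred axis [ 0.5368 -0.2879]
  z0.20 [ 0.5369 -0.2868  0.1999] 18 pred axis [ 0.5398 -0.2895]
[ 0.5344 -0.2968  0.1784] [ 0.5394 -0.2978  0.1835]
scene 0 632 [ 0.5527 -0.2954] 0.0015142758418986635
scene 4 639 [ 0.5526 -0.2951] 0.0015771669700215337
side 0 363 [ 0.5521 -0.2954] 0.0020845204661975843
side 4 358 [ 0.552  -0.2956] 0.002124244583043544
wrist 0 1203 [ 0.5524 -0.2954] 0.00045746984339267466
wrist 4 475 [ 0.5526 -0.2937] 0.002110795002487827
```

```bash
python3 -m crank '[[1,[0.010,-0.0013,0.0083],[0,0,0]],[1,[-0.0129,0,0.0153],[0,0,0]],[1,[-0.0129,0,0.0153],[0,0,0]],[1,[-0.0129,0,0.0153],[0,0,0]],[1,[0,0,0],[0,0,0]],[1,[0,0,0],[0,0,0]]]'
python3 - <<'E'
from t import *
for n in('scene','side'): snap(n,n+'5')
E
python3 tip.py 5
```

```text
time: 7.45
tool_pos: [0.5771, -0.3078, 0.2604]
ee_rot: [-3.14, -0.7, -0.495]
wrist_force: [1.1, 0.4, -0.1]
width: 0.0186
finger_force: 28.7
grip [ 0.5665 -0.3022  0.277 ] pred tip [ 0.5487 -0.2925  0.1162] dir [-0.1473  0.0799 -0.9859]
scene 108
 lowest [ 0.5495 -0.2869  0.1124]
  z0.12 [ 0.5473 -0.2937  0.1224] 19 pred axis [ 0.5493 -0.2928]
  z0.14 [ 0.5487 -0.2958  0.1404] 19 pred axis [ 0.5523 -0.2944]
  z0.16 [ 0.5507 -0.2975  0.1594] 23 pred axis [ 0.5552 -0.296 ]
  z0.18 [ 0.5537 -0.2976  0.1797] 25 pred axis [ 0.5582 -0.2977]
  z0.20 [ 0.5559 -0.2995  0.2005] 22 pred axis [ 0.5612 -0.2993]
side 84
 lowest [ 0.5482 -0.2906  0.1146]
  z0.12 [ 0.5489 -0.2932  0.1223] 14 pred axis [ 0.5493 -0.2928]
  z0.14 [ 0.5494 -0.2929  0.1402] 15 pred axis [ 0.5523 -0.2944]
  z0.16 [ 0.5519 -0.2938  0.1593] 18 pred axis [ 0.5552 -0.296 ]
  z0.18 [ 0.554  -0.2962  0.1793] 18 pred axis [ 0.5582 -0.2977]
  z0.20 [ 0.5569 -0.2967  0.1995] 19 pred axis [ 0.5612 -0.2993]
```

```bash
python3 -m crank '[[1,[-0.0125,0,0.0149],[0,0,0]],[1,[-0.0125,0,0.0149],[0,0,0]],[1,[-0.0125,0,0.0149],[0,0,0]],[1,[0,0,0],[0,0,0]]]'
python3 -m crank '[[1,[-0.0125,0,0.0149],[0,0,0]],[1,[-0.0115,0,0.0137],[0,0,0]],[1,[0,0,0],[0,0,0]],[1,[0,0,0],[0,0,0]]]'
python3 - <<'E'
from t import *
for n in('scene','side'): snap(n,n+'6')
a=load('scene6')['color'][150:330,240:430,::-1]; b=load('side6')['color'][80:260,200:390,::-1]
cv2.imwrite('pics/m6.png',np.hstack([cv2.resize(a,(380,360)),cv2.resize(b,(380,360))]))
E
python3 tip.py 6 | head -1
```

```text
time: 7.95
tool_pos: [0.5754, -0.3066, 0.1991]
ee_rot: [-3.14, -0.695, -0.495]
wrist_force: [-1.5, 0.6, -1.8]
width: 0.0193
finger_force: 28.7
time: 8.35
tool_pos: [0.5772, -0.3078, 0.1668]
ee_rot: [-3.141, -0.703, -0.495]
wrist_force: [0.7, 0.3, -0.3]
width: 0.0192
finger_force: 28.7
grip [ 0.5667 -0.3022  0.1822] pred tip [ 0.5491 -0.2927  0.0213] dir [-0.1462  0.0792 -0.9861]
```

View pics/m6.png

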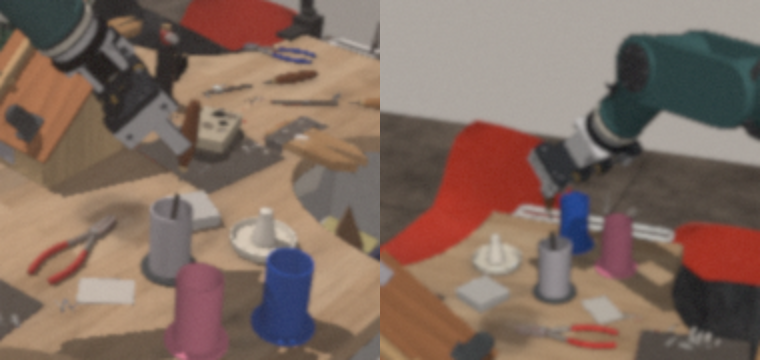

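The blade is inside the pot mouth in both views, (172,205) and (553,240). Now I'll release and back off along the tool axis.

```bash
python3 -m crank '[[1,[-0.0026,0,0.003],[0,0,0]],[0.5,[0,0,0],[0,0,0]],[0.5,[0,0,0],[0,0,0]],[0.5,[0,0,0],[0,0,0]],[0,[0,0,0],[0,0,0]],[0,[0,0,0],[0,0,0]],[0,[0,0,0],[0,0,0]],[0,[0,0,0],[0,0,0]]]'
python3 -m crank '[[0,[0,0,0],[0,0,0]],[0,[0,0,-0.01],[0,0,0]],[0,[0,0,-0.02],[0,0,0]],[0,[0,0,-0.03],[0,0,0]],[0,[0,0,-0.04],[0,0,0]],[0,[0,0,-0.04],[0,0,0]],[0,[0,0,-0.02],[0,0,0]],[0,[0,0,0],[0,0,0]]]'
python3 - <<'E'
from t import *
for n in('scene','side','wrist'): snap(n,n+'7')
a=load('scene7')['color'][150:330,240:430,::-1]; b=load('side7')['color'][80:260,200:390,::-1]
cv2.imwrite('pics/m7.png',np.hstack([cv2.resize(a,(380,360)),cv2.resize(b,(380,360))]))
print(robot.get_obs()['joint_positions'])
to(TAB+.1*W['nn'],YAW,50)
for n in('scene7','side7','wrist7'):
    s=load(n);C=cloud(s); m=(s['z_map']>0)&(np.linalg.norm(C[...,:2]-[.5525,-.2954],axis=-1)<.08)&(C[...,2]>.11)&(C[...,2]<.26)
    P=C[m]
    if len(P)>9: print(n,len(P),P[P[:,2]>.2].mean(0),P[:,2].max(),P[P[:,2]<.14].mean(0))
E
```

```text
time: 9.25
tool_pos: [0.5763, -0.3072, 0.1605]
ee_rot: [-3.14, -0.7, -0.495]
wrist_force: [0.1, -0.2, 0.3]
width: 0.0713
finger_force: 0.0
time: 10.05
tool_pos: [0.4856, -0.2587, 0.2892]
ee_rot: [3.141, -0.71, -0.494]
wrist_force: [0.6, -0.2, 0.7]
width: 0.094
finger_force: 0.0
[-0.6709 -0.4775  1.8146  0.1271  1.1176  1.3796]
t 10.2 turn deg [ 19.7194  -0.0064 -23.6049] | shift new axes mm [ -53.6105 -269.806   103.1534] old axes [-162.2074 -244.6311   12.4254] world [  13.668   270.6389 -113.4802]
scene7 290 [ 0.616  -0.3313  0.2063] 0.2121593811431958 [ 0.5855 -0.3151  0.1286]
side7 168 [ 0.6186 -0.326   0.2044] 0.2097794196927642 [ 0.5864 -0.31    0.129 ]
wrist7 1073 [ 0.618  -0.3282  0.2059] 0.21237755922765428 [ 0.5851 -0.3111  0.1302]
```

View pics/m7.png

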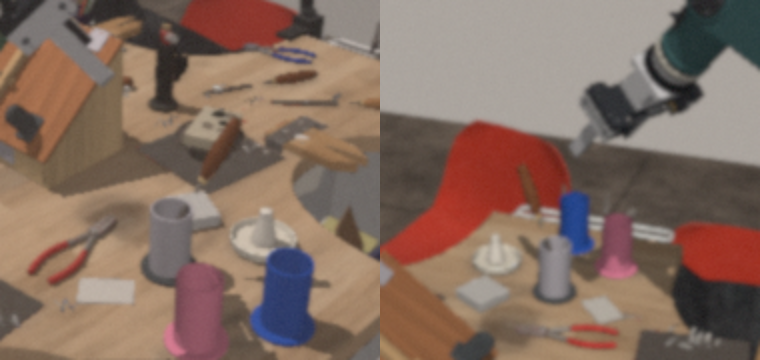

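The file stands in the pot leaning about 25° away from the robot, with the handle at (220,150) in the left half. The grip point is about 0.15 m high and the file is free. Next is the tab.

```bash
python3 -m crank '[[0,[0,0,0],[4.93,0,-5.9]],[0,[0,0,0],[4.93,0,-5.9]],[0,[0,0,0],[4.93,0,-5.9]],[0,[0,0,0],[4.93,0,-5.9]],[0,[-0.005,-0.025,0.005],[0,0,0]],[0,[-0.008,-0.045,0.015],[0,0,0]],[0,[-0.008,-0.045,0.015],[0,0,0]],[0,[-0.008,-0.045,0.015],[0,0,0]]]'
python3 -m crank '[[0,[-0.008,-0.045,0.015],[0,0,0]],[0,[-0.008,-0.04,0.02],[0,0,0]],[0,[-0.009,-0.025,0.018],[0,0,0]],[0,[0,0,0],[0,0,0]],[0,[0,0,0],[0,0,0]],[0,[0,0,0],[0,0,0]]]'
python3 - <<'E'
from t import *
s=snap('wrist','wrist8'); to(TAB,YAW,50)
C=cloud(s); d=(C-W['c'])@W['nn']; x=(C-W['c'])@W['xl']; y=(C-W['c'])@W['yl']
hsv=cv2.cvtColor(s['color'],cv2.COLOR_RGB2HSV)
m=(s['z_map']>0)&(d>.03)&(d<.066)&(abs(y+.046)<.03)&(abs(x+.093)<.04)&(hsv[...,2]<110)
print(m.sum(),np.percentile(x[m],[1,99]),np.percentile(y[m],[1,99]),d[m].max())
E
```

```text
time: 11.0
tool_pos: [0.491, -0.0975, 0.2218]
ee_rot: [-3.137, -0.694, 0.018]
wrist_force: [0.4, 0.5, -0.7]
width: 0.0943
finger_force: 0.0
time: 11.6
tool_pos: [0.5044, 0.0108, 0.1691]
ee_rot: [3.141, -0.698, 0.022]
wrist_force: [-0.3, 0.2, -0.6]
width: 0.0935
finger_force: 0.0
t 11.65 turn deg [ 0.8466 -0.0266 -0.9744] | shift new axes mm [-5.192  -2.2375 97.7868] old axes [-5.2869 -3.593  97.7413] world [ 58.7292   4.7552 -78.2464]
475 [-0.1084 -0.0781] [-0.0523 -0.0412] 0.06107553880204709
```

View pics/wrist8.png

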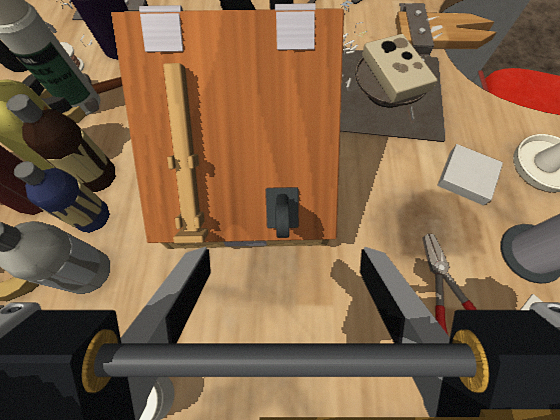

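The view shows the tab at (283,210), lying between the fingers (205,270)/(370,270), and the empty rail at (185,165).

```bash
python3 -m crank '[[0,[0,0,0],[0.85,0,-0.97]],[0,[-0.0052,-0.0022,0.02],[0,0,0]],[0,[0,0,0.03],[0,0,0]],[0,[0,0,0.03],[0,0,0]],[0,[0,0,0.0178],[0,0,0]],[0,[0,0,0],[0,0,0]],[0,[0,0,0],[0,0,0]]]'
python3 - <<'E'
from t import *
to(TAB,YAW,50)
E
python3 -m crank '[[1,[0,0,0],[0,0,0]],[1,[0,0,0],[0,0,0]],[1,[0,0,0],[0,0,0]],[1,[0,0,0],[0,0,0]],[1,[0,0,0],[0,0,0]],[1,[0,0,0],[0,0,0]],[1,[0,0,0],[0,0,0]],[1,[0,0,0],[0,0,0]]]'
python3 -m crank '[[1,[0,0,0],[0,0,0]],[1,[0,0,0],[0,0,0]],[1,[0,0,0],[0,0,0]],[1,[0,0,0],[0,0,0]]]'
```

```text
time: 12.35
tool_pos: [0.563, 0.0154, 0.0912]
ee_rot: [-3.141, -0.698, 0.043]
wrist_force: [-0.5, -0.2, 0.1]
width: 0.094
finger_force: 0.0
t 12.35 turn deg [-0.0264  0.0104 -0.0076] | shift new axes mm [ 0.3948  0.3028 -0.0361] old axes [ 0.3949  0.3027 -0.0363] world [ 0.2919 -0.2906  0.2815]
time: 13.15
tool_pos: [0.5625, 0.0172, 0.0903]
ee_rot: [-3.141, -0.697, 0.045]
wrist_force: [0.8, -0.1, -0.4]
width: 0.0335
finger_force: 0.0
time: 13.55
tool_pos: [0.5627, 0.0147, 0.0904]
ee_rot: [3.136, -0.698, 0.047]
wrist_force: [-1.3, -7.1, -0.3]
width: 0.0117
finger_force: 30.0
```

```bash
python3 -m crank '[[1,[0,0.0005,0],[0,0,0]],[1,[0,0,0],[0,0,0]],[1,[0.00105,0,-0.0064],[0,-2,0]],[1,[0.00105,0,-0.0064],[0,-2,0]],[1,[0,0,0],[0,0,0]]]'
python3 - <<'E'
from t import *
to(TAB,YAW,50)
E
```

```text
time: 14.05
tool_pos: [0.556, 0.0145, 0.1019]
ee_rot: [3.138, -0.626, 0.047]
wrist_force: [-0.1, -6.5, -1.9]
width: 0.0118
finger_force: 30.0
t 14.05 turn deg [0.0673 4.1431 0.2003] | shift new axes mm [-1.1323 -0.346  12.6743] old axes [-0.2125 -0.3633 12.7226] world [  7.258    0.6573 -10.4369]
```

```bash
python3 -m crank '[[1,[0.00105,0,-0.0064],[0,-2,0]],[1,[0.00105,0,-0.0064],[0,-2,0]],[1,[0.00105,0,-0.0064],[0,-2,0]],[1,[0.00105,0,-0.0064],[0,-2,0]],[1,[0.00105,0,-0.0064],[0,-2,0]],[1,[0.00105,0,-0.0064],[0,-2,0]],[1,[0.00105,0,-0.0064],[0,-2,0]],[1,[0.00105,0,-0.0064],[0,-2,0]]]'
python3 -m crank '[[1,[0.00105,0,-0.0064],[0,-2,0]],[1,[0.00105,0,-0.0064],[0,-2,0]],[1,[0.00105,0,-0.0064],[0,-2,0]],[1,[0.00105,0,-0.0064],[0,-2,0]],[1,[0.00105,0,-0.0064],[0,-2,0]],[1,[0.00105,0,-0.0064],[0,-2,0]],[1,[0.00105,0,-0.0064],[0,-2,0]],[1,[0.00105,0,-0.0064],[0,-2,0]]]'
python3 -m crank '[[1,[0.00105,0,-0.0064],[0,-2,0]],[1,[0.00105,0,-0.0064],[0,-2,0]],[1,[0,0,0],[0,0,0]],[1,[0,0,0],[0,0,0]],[1,[0,0,0],[0,0,0]],[1,[0,0,0],[0,0,0]]]'
python3 - <<'E'
from t import *
from m import plane
E
python3 - <<'E'
from t import *
S=[snap(n,n+'9') for n in('scene','side','wrist')]
for n,s in zip(('scene','side','wrist'),S):
    C=cloud(s); hsv=cv2.cvtColor(s['color'],cv2.COLOR_RGB2HSV)
    m=(s['z_map']>0)&(hsv[...,0]<16)&(hsv[...,1]>110)&(C[...,0]>.5)&(C[...,0]<.73)&(C[...,1]>-.02)&(C[...,1]<.17)&(C[...,2]>.15)&(C[...,2]<.25)
    P=C[m]
    if len(P)<50: print(n,len(P)); continue
    c=np.median(P,0); k=abs(P[:,2]-c[2])<.012; Q=P[k]; q=Q.mean(0); v=np.linalg.svd(Q-q,full_matrices=False)[2][2]; v*=np.sign(v[2])
    print(n,len(P),q,'normal',v,'tilt',np.degrees(np.arctan2(-v[0],v[2])))
    m=(s['z_map']>0)&(np.linalg.norm(C[...,:2]-[.5525,-.2954],axis=-1)<.085)&(C[...,2]>.11)&(C[...,2]<.26); P=C[m]
    if len(P)>9: print('  file',len(P),P[P[:,2]>.2].mean(0),P[:,2].max())
a=S[0]['color'][100:330,180:430,::-1]; b=S[1]['color'][130:330,140:360,::-1]
cv2.imwrite('pics/m9.png',np.hstack([cv2.resize(a,(400,368)),cv2.resize(b,(400,368))]))
print(robot.get_obs())
E
```

```text
time: 14.85
tool_pos: [0.5384, 0.0137, 0.15]
ee_rot: [3.139, -0.346, 0.045]
wrist_force: [0.5, -3.7, -0.9]
width: 0.0119
finger_force: 30.0
time: 15.65
tool_pos: [0.5347, 0.0135, 0.2017]
ee_rot: [3.139, -0.065, 0.044]
wrist_force: [-2.6, -3.5, 0.7]
width: 0.0118
finger_force: 30.0
time: 16.25
tool_pos: [0.5359, 0.0135, 0.2144]
ee_rot: [3.139, 0.004, 0.044]
wrist_force: [-3.3, -3.8, 0.2]
width: 0.0117
finger_force: 30.0
wrist0 lid [0.6446 0.0649 0.1368] [-0.6433 -0.0276  0.7651] 57155 slope 40.080549070055056 yaw 2.4527834899505705
 board ext [-0.1288  0.0907] [-0.1035  0.0999]
 dark [ 278   72   98   25 1308] L lo [-0.1146  0.0432  0.0162] hi [-0.0195  0.0531  0.0263] med world [0.5838 0.1103 0.1178]
 dark [265 187  53  25 959] L lo [-0.1084 -0.0525  0.0122] hi [-0.0773 -0.0402  0.0606] med world [0.553  0.0178 0.1157]
 handle 4835 [-0.1228 -0.0408  0.0201] [0.0814 0.0603 0.0405] [0.0582 0.0472 0.0352] world [0.6641 0.113  0.2014]
   x -0.12 y 0.0337..0.0622 top 0.0266 n537
   x -0.10 y 0.0367..0.0594 top 0.0233 n554
   x -0.08 y 0.0403..0.0556 top 0.0232 n392
   x -0.06 y 0.0404..0.
[... 2522 characters left out ...]
0.0044  1.    ] tilt 0.23926653642601184
  file 149 [ 0.6135 -0.3182  0.2024] 0.2023999740309868
wrist 61345 [0.6123 0.0695 0.1955] normal [-0.0057 -0.0009  1.    ] tilt 0.32698637057875496
{'time': 16.4, 'joint_positions': array([-0.0784,  0.0551,  1.3385, -0.003 ,  1.7513,  1.4479]), 'qvel': array([-0.0003,  0.0005, -0.0003,  0.002 , -0.0009,  0.0019]), 'joint_torque': array([  2.1715, -32.2381, -31.1837,   1.4279,  -0.8547,  -0.0068]), 'tool_pos': array([0.5359, 0.0135, 0.2144]), 'ee_rot': array([3.1391, 0.0035, 0.0439]), 'wrist_force': array([-2.9508, -3.6877,  0.04  ]), 'wrist_torque': array([-0.6884,  0.5052,  0.07  ]), 'finger_force': 29.997761696577072, 'width': 0.011747105950768062}
```

View pics/m9.png

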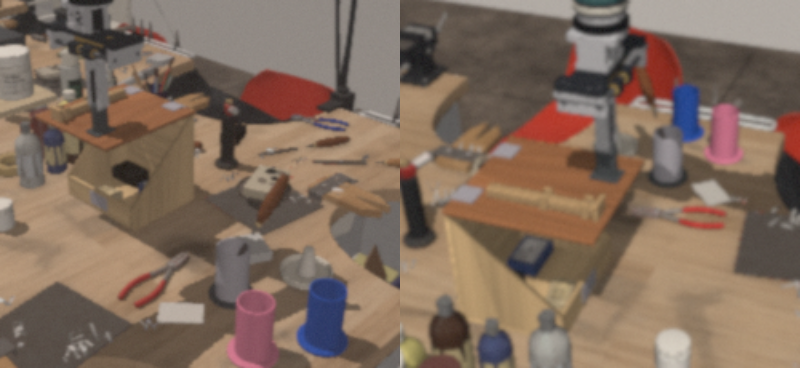

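The lid is level (0.3° tilt) and held at the tab at (605,170), the file is in the pot at (270,200), and jar and block have not moved. Handing in now.

```bash
python3 -c "
from bench import robot
print(robot.close_job())"
```

```text
the job is handed in; nothing more can be done
None
```

The file stands in the steel pot, blade down and released, and the gripper is holding the lid level (about 0.3° off) by its tab; the job is handed in at about 16.4 s, but no verdict came back.

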